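# Containers into their spill saucers

### The arm

A 6-joint arm with a two-finger parallel gripper is mounted at the origin on a cart in front of the work surface, level with it; the furniture and walls round the work are solid. World frame = base frame: x ahead of the robot, y to its left, z up, the work surface at z = 0. Lengths are in m, angles in degrees, forces in N, time in s.
With the tool pointing down it reaches from about 0.4 to 0.825 m from the base axis. Payload 7 kg.
Tool frame: the origin (TCP) lies midway between the tips of the shut fingers; the grasp point (between the pads) lies 19 mm behind it; z points along the fingers, y is the line along which they close (so a half turn about z gives the same grasp; the last joint's range is limited). The gripper opens to 88 mm and grips with 3 to 60 N. Pads are 19 mm wide; open, the fingers measure 130 mm over their backs; the gripper's body (78 mm by 193 mm) begins 47 mm behind the grasp point.
Start: joints at [88.585, 20.546, 0.682, 0, -70.136, -16.507], TCP at [0.208, 0.642, 0.198] pointing down, gripper open.
Joint ranges: [-176.03, 176.03], [-82.01, 121.73], [-58.28, 71.71], [-173.87, 95.51], [-174.79, -0.11], [-173.66, 173.66]. Speed limits (degrees/s): [136.94, 136.94, 172.46, 180, 180, 180].

### API

Orientations are given as [roll, pitch, yaw] about the fixed x, y, z axes, in that order (R = Rz(yaw) Ry(pitch) Rx(roll)).
In Python, from plant import r gives the robot as it stands. The module is installed in compiled form; this text tells all that it offers.
- The arm moves only by the tool play_rows, never from a script. Its argument "rows" is a list of rows, each an object with "slide": the shift along the tool's x, y, z as a fraction of full scale, a list of three; "delta_rot": the turn, a rotation vector about the tool's x, y, z as a fraction of full scale, a list of three; "fingers": the opening, from -1 (shut) to 1 (fully open). In form: [{"slide": [x, y, z], "delta_rot": [rx, ry, rz], "fingers": fingers}, ...]. A call has 1 to 8 rows; each row shifts and turns the commanded pose from where the row before left it, along the tool's axes as they then stand; what a row does not reach is not made up. Full scale, the value 1, is 0.15 m for a shift and 0.08 rad for a turn. A row lasts 1/8 s, in which the tool goes at most 62.5 mm and 10.7 degrees, less where a joint would pass 70% of its speed; a pose out of reach is approached as far as the arm can. A call with a number of a shift or a turn outside -1 to 1 is refused whole. A call with a gripper value outside its range is refused whole. The fingers move at their own pace and stop on an object; "squeeze" is the grip in N (left out, the last holds). Time passes only in rows, so rows that do not move let the fingers close. It gives the time, the measured TCP pose, the force, the opening and the grip force at its end, in the units of the state.
- r.get_state(): the state, without advancing time (a new reading comes with each control period).
- r.capture(name): name is "scene" or "top" or "wrist"; returns a dict with "image" (384x512x3 uint8, blue, green, red), "fx", "fy", "cx", "cy" (pixels), "R" (3x3) and "t" (3): a world point X has camera coordinates R X + t; the wrist camera has in their place "T_tool_cam" (4x4, takes a point from camera to tool coordinates, whose origin is the TCP and whose axes are the flange's). Camera axes: x right, y down, z forward; pixel columns grow to the right and rows downward; lengths in m; the calibration is good to about 2 mm. A picture is of the moment at which its call begins: read the wrist's pose just before it. There is no depth.
- r.close_job(): hands the job in; it is judged then, once.
The state is a dict: "time_s": time; "joints": joint angles; "qd": joint speeds; "joint_torque": joint torques, N m; "tcp_pos": TCP position; "eef_rot": TCP orientation; "contact_force": force on the tool from outside, world axes, zero at the start; "moment": the same for the moment, N m; "gripper_width": finger opening in m; "gripper_force": force on a finger pad.
Only numpy, scipy, OpenCV 4.12 (cv2) and the standard library are available. Lean on these libraries where they do the work, as an engineer would, in place of code of your own. Each camera call takes 0.05 s, during which the arm holds its last target. There are 200 camera calls.

### The job

Put each of the three closed containers that stand between the saucers, in front of and beside the flat black case, into the spill saucer of its size: the white bottle into the widest, the amber bottle into the middle one and the thin vial into the smallest, each standing upright and flat on the saucer's floor. Keep them upright on the way, do not drop them, and leave the beaker and everything else where it is, also the similar bottles and vials at the far right end of the bench.

Things in the scene. Friction and masses are not known exactly. Their poses are not given: they have to be found in the camera images.
- white_bottle: closed white plastic bottle with a ribbed white cap, the biggest of the three closed containers, 129 mm high: body 60 mm in diameter up to 112 mm, cap 38 mm in diameter above that (fixed; may be gripped). About 0.19 kg. Starts in front of the flat black case or in the gap to its left (not one of those to the right of it). Upright; origin at the centre of its underside, z up.
- amber_bottle: closed amber bottle with a black cap, the middle one in size, 102 mm high: body 46 mm in diameter up to 86 mm, cap 27 mm in diameter above that (fixed; may be gripped). About 0.14 kg. Starts in front of the flat black case or in the gap to its left (not one of those to the right of it). Upright; origin at the centre of its underside, z up.
- sample_vial: thin closed sample vial with a blue cap, 14 mm in diameter and 78 mm high (cap 13 mm in diameter, the top 8 mm). About 0.022 kg, topples easily. Starts in front of the flat black case or in the gap to its left (not one of those to the right of it). Upright; origin at the centre of its underside, z up.
- large_saucer: open round saucer of grey plastic, fixed to the bench; 84 mm outside, 78 mm inside; rim 9 mm above the bench, floor 3 mm above the bench. Origin at the centre of its underside (at bench level), z up. It is the widest of the three saucers, which are told apart by diameter only.
- medium_saucer: open round saucer of grey plastic, fixed to the bench; 68 mm outside, 62 mm inside; rim 9 mm above the bench, floor 3 mm above the bench. Origin at the centre of its underside (at bench level), z up. It is the middle one of the three saucers, which are told apart by diameter only.
- small_saucer: open round saucer of grey plastic, fixed to the bench; 36 mm outside, 30 mm inside; rim 9 mm above the bench, floor 3 mm above the bench. Origin at the centre of its underside (at bench level), z up. It is the smallest of the three saucers, which are told apart by diameter only.
- beaker: clear open glass beaker, 53 mm in diameter and 69 mm high, loose, standing among the containers; not part of the job, leave it where it is. Origin at the centre of its underside.

How it is judged:
By the outcome, as a careful person would: the job done as asked, in the order asked, and still so for the second after the job is handed in, with the robot touching nothing.
It also fails if it takes over 80 s, if anything falls off the work surface, if the arm or the gripper's body presses on something with over 40 N, if the wrist force passes 120 N, or if a joint passes its speed limit or range.

## Working session

There is one attempt and no reset: what is moved stays moved. The work goes in short steps, Python scripts to look and compute and a tool call to move; the robot and the scene stay as the last step left them, time stands still between calls to the robot, and variables do not carry over. Pictures are saved under pics/ and viewed, at most 14 in all, crops included, and the job is handed in when it is done.

Besides the shell and the picture viewer there is one more tool, called after ">>>" as a command line: name --argument value ..., lists and objects as JSON in quotes. play_rows: Moves the arm, as the interface text tells. Shift numbers are shares of 0.15 m and turn numbers shares of 0.08 rad, none past 1 either way. Its arguments: {"type":"object","properties":{"rows":{"type":"array"},"squeeze":{"type":"number"}},"required":["rows"]}

```bash
mkdir -p pics; python3 - <<'E'
from plant import r
import cv2,pickle
d={}
for n in("scene","top"):
    c=r.capture(n);d[n]=c
    cv2.imwrite(f"pics/{n}0.png",cv2.resize(c["image"],(800,600),interpolation=cv2.INTER_CUBIC))
    print(n,c["fx"],c["cx"],c["cy"],c["R"],c["t"])
pickle.dump(d,open("d.pkl","wb"))
s=r.get_state();print(s["time_s"],s["tcp_pos"],s["eef_rot"],s["gripper_width"])
E
```

```text
scene 438.3547342994058 253.96908586154169 196.50932626640144 [[-0.4827649  -0.87574144 -0.00386967]
 [-0.60056542  0.33427974 -0.7263458 ]
 [ 0.63738468 -0.34833027 -0.68731856]] [0.08577487 0.40242222 0.54395368]
top 486.80033156286265 251.743052919248 191.7403199836484 [[-0.01269282 -0.99985324  0.01150627]
 [-0.98263013  0.01034191 -0.18528648]
 [ 0.18514029 -0.01365821 -0.98261718]] [-0.17375352  0.53928858  1.0330483 ]
0.1 [0.20757155 0.64179939 0.19693899] [ 1.79916414e+02 -7.33861887e-03 -1.79263878e+01] 0.08740776178399735
```

View pics/scene0.png

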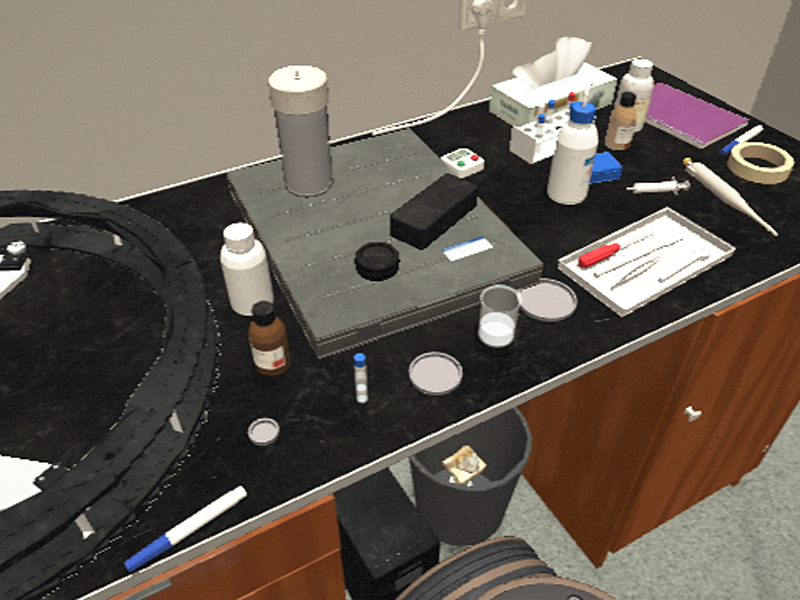

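View pics/top0.png

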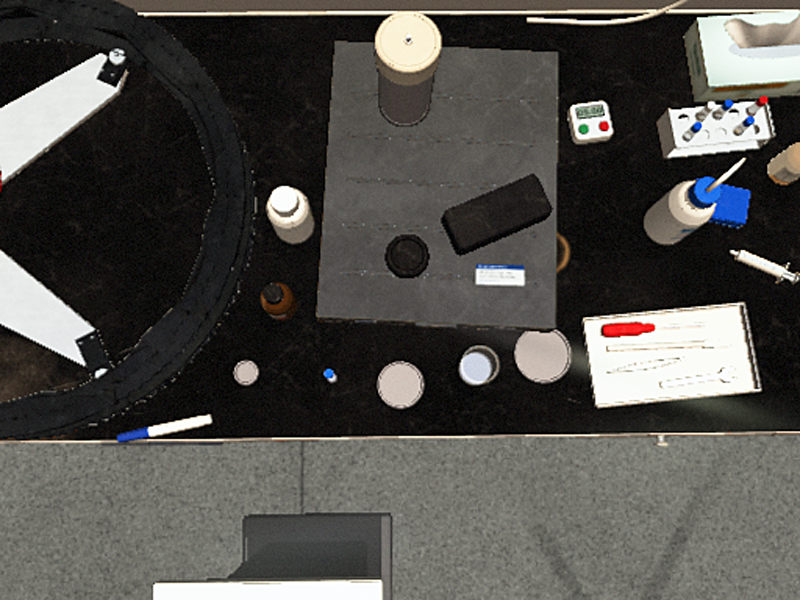

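The top view (800×600) shows, in pixels: 
- **Saucers:** small (246,372), medium (400,385), large (543,356).
- **Containers:** white cap (284,199), amber cap (270,295), vial cap (329,374).
- **Beaker:** about (478,366).

In the scene view, the caps are at (238,232), (262,310) and (360,358). The saucers are at (263,431), (435,372) and (547,299).

```bash
cat > h.py <<'E'
import numpy as np
def ray(c,uv,z,scale=1.5625,R=None,t=None):
    R=np.array(c["R"]) if R is None else R; t=np.array(c["t"]) if t is None else t
    u,v=(np.array(uv)+.5)/scale-.5
    d=R.T@np.array([(u-c["cx"])/c["fx"],(v-c["cy"])/c["fy"],1]); o=-R.T@t
    return o+d*(z-o[2])/d[2]
E
python3 - <<'E'
import pickle,cv2
from h import *
d=pickle.load(open("d.pkl","rb"))
P={"white":(.129,(284,197),(238,230)),"amber":(.102,(268,292),(262,307)),"vial":(.078,(328,373),(360,356)),
"small":(.009,(246,372),(263,431)),"med":(.009,(400,384),(435,372)),"large":(.009,(543,355),(547,299)),"beaker":(.0,(479,372),(496,340)),
"caseFL":(.03,(317,318),(318,350)),"caseFL0":(.0,(317,318),(318,350)),"caseFR":(.03,(556,327),(541,265)),"edge":(0,(100,440),(335,495)),"ring":(0.0,(250,200),(215,350)),"pen":(0,(165,428),(185,530))}
for k,(z,a,b) in P.items(): print(k,ray(d["top"],a,z).round(3),ray(d["scene"],b,z).round(3))
im=d["top"]["image"]; cv2.imwrite("pics/c1.png",cv2.resize(im[110:270,140:380],(780,520),interpolation=cv2.INTER_CUBIC))
E
```

```text
white [ 0.666 -0.032  0.129] [ 0.663 -0.032  0.129]
amber [ 0.54  -0.009  0.102] [ 0.539 -0.015  0.102]
vial [ 0.432 -0.089  0.078] [ 0.431 -0.091  0.078]
small [0.441 0.035 0.009] [0.438 0.036 0.009]
med [ 0.421 -0.188  0.009] [ 0.418 -0.188  0.009]
large [ 0.461 -0.399  0.009] [ 0.458 -0.396  0.009]
beaker [ 0.438 -0.305  0.   ] [ 0.434 -0.293  0.   ]
caseFL [ 0.516 -0.069  0.03 ] [ 0.506 -0.067  0.03 ]
caseFL0 [ 0.521 -0.066  0.   ] [ 0.533 -0.076  0.   ]
caseFR [ 0.499 -0.415  0.03 ] [ 0.503 -0.417  0.03 ]
edge [0.346 0.244 0.   ] [ 0.325 -0.003  0.   ]
ring [0.705 0.037 0.   ] [0.6   0.044 0.   ]
pen [0.362 0.152 0.   ] [0.364 0.153 0.   ]
```

View pics/c1.png

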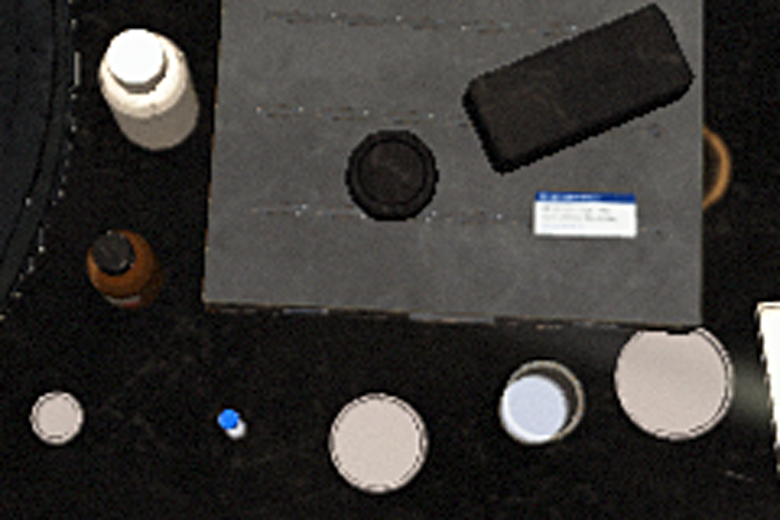

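The crop agrees: the white cap is at world (0.665,-0.032), amber (0.54,-0.015) and the vial (0.432,-0.09). The saucers are small (0.44,0.035), medium (0.42,-0.188) and large (0.46,-0.397). I'll grip with the fingers closing along x (yaw -90), which clears the case, ring and neighbouring containers.

```bash
cat >> h.py <<'E'
from scipy.spatial.transform import Rotation as Ro
def plan(target,yaw,n):
    from plant import r
    s=r.get_state(); p=np.array(s["tcp_pos"]); q=Ro.from_euler("xyz",s["eef_rot"],degrees=True)
    g=Ro.from_euler("xyz",[180,0,yaw],degrees=True); w=(q.inv()*g).as_rotvec()/n; st=(np.array(target)-p)/n
    for i in range(n):
        print((q.inv().apply(st)/.15).round(2).tolist(),(w/.08).round(2).tolist()); q=q*Ro.from_rotvec(w)
E
python3 -c "
from h import *
plan([.63,-.03,.26],-90,16)"
```

```text
[0.25, 0.21, -0.03] [0.0, -0.0, 0.98]
[0.27, 0.19, -0.03] [0.0, -0.0, 0.98]
[0.28, 0.17, -0.03] [0.0, -0.0, 0.98]
[0.3, 0.15, -0.03] [0.0, -0.0, 0.98]
[0.31, 0.12, -0.03] [0.0, -0.0, 0.98]
[0.32, 0.1, -0.03] [0.0, -0.0, 0.98]
[0.32, 0.07, -0.03] [0.0, -0.0, 0.98]
[0.33, 0.05, -0.03] [0.0, -0.0, 0.98]
[0.33, 0.02, -0.03] [0.0, -0.0, 0.98]
[0.33, -0.0, -0.03] [0.0, -0.0, 0.98]
[0.33, -0.03, -0.03] [0.0, -0.0, 0.98]
[0.33, -0.06, -0.03] [0.0, -0.0, 0.98]
[0.32, -0.08, -0.03] [0.0, -0.0, 0.98]
[0.31, -0.11, -0.03] [0.0, -0.0, 0.98]
[0.3, -0.13, -0.03] [0.0, -0.0, 0.98]
[0.29, -0.15, -0.03] [0.0, -0.0, 0.98]
```

>>> play_rows --rows '[{"slide":[0.25,0.21,-0.05],"delta_rot":[0,0,0.98],"fingers":1},{"slide":[0.27,0.19,-0.05],"delta_rot":[0,0,0.98],"fingers":1},{"slide":[0.28,0.17,-0.05],"delta_rot":[0,0,0.98],"fingers":1},{"slide":[0.3,0.15,-0.05],"delta_rot":[0,0,0.98],"fingers":1},{"slide":[0.31,0.12,-0.05],"delta_rot":[0,0,0.98],"fingers":1},{"slide":[0.32,0.1,-0.05],"delta_rot":[0,0,0.98],"fingers":1},{"slide":[0.32,0.07,-0.05],"delta_rot":[0,0,0.98],"fingers":1},{"slide":[0.33,0.05,-0.05],"delta_rot":[0,0,0.98],"fingers":1}]'

```text
time_s: 1.1
tcp_pos: [0.4204, 0.3048, 0.2578]
eef_rot: [180.0, 0.0, -54.0]
contact_force: [-0.2, 0.3, 0.9]
gripper_width: 0.0877
gripper_force: 0.0
```

>>> play_rows --rows '[{"slide":[0.33,0.02,0],"delta_rot":[0,0,0.98],"fingers":1},{"slide":[0.33,0,0],"delta_rot":[0,0,0.98],"fingers":1},{"slide":[0.33,-0.03,0],"delta_rot":[0,0,0.98],"fingers":1},{"slide":[0.33,-0.06,0],"delta_rot":[0,0,0.98],"fingers":1},{"slide":[0.32,-0.08,0],"delta_rot":[0,0,0.98],"fingers":1},{"slide":[0.31,-0.11,0],"delta_rot":[0,0,0.98],"fingers":1},{"slide":[0.3,-0.13,0],"delta_rot":[0,0,0.98],"fingers":1},{"slide":[0.29,-0.15,0],"delta_rot":[0,0,0.98],"fingers":1}]'

```text
time_s: 2.1
tcp_pos: [0.6331, -0.0291, 0.2573]
eef_rot: [180.0, 0.0, -89.9]
contact_force: [0.1, -0.1, 1.0]
gripper_width: 0.0876
gripper_force: 0.0
```

```bash
cat >> h.py <<'E'
def wrist(name):
    from plant import r; import cv2,pickle
    s=r.get_state(); c=r.capture("wrist"); T=np.array(c["T_tool_cam"])
    A=np.eye(4);A[:3,:3]=Ro.from_euler("xyz",s["eef_rot"],degrees=True).as_matrix();A[:3,3]=s["tcp_pos"]
    W=np.linalg.inv(A@T); c["R"]=W[:3,:3];c["t"]=W[:3,3]
    pickle.dump(c,open(name+".pkl","wb")); cv2.imwrite(f"pics/{name}.png",cv2.resize(c["image"],(800,600),interpolation=cv2.INTER_CUBIC))
    print(s["time_s"],np.round(s["tcp_pos"],4),np.round(s["eef_rot"],2),T.round(3).tolist())
E
python3 -c "
from h import *
wrist('w1')"
```

```text
2.1 [ 0.6331 -0.0291  0.2573] [179.96   0.   -89.94] [[-0.0, -0.964, -0.264, 0.072], [1.0, -0.0, 0.0, -0.001], [-0.0, -0.264, 0.964, -0.187], [0.0, 0.0, 0.0, 1.0]]
```

View pics/w1.png

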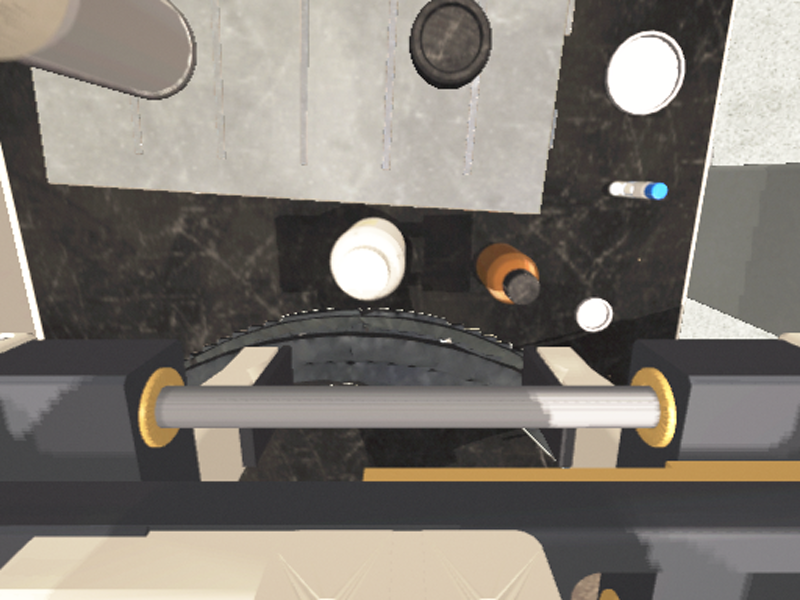

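In the wrist view, the white cap is at (366,271), the amber cap at (521,288) and the vial cap at (656,190). The small saucer is at (594,315) and the medium at (646,73). The gripper body runs along the closing axis.

```bash
python3 - <<'E'
import pickle
from h import *
c=pickle.load(open("w1.pkl","rb"))
for k,z,p in(("white",.129,(366,271)),("amber",.102,(521,288)),("vial",.078,(657,190)),("small",.009,(594,315)),("med",.009,(646,73))): print(k,ray(c,p,z).round(4))
plan([.666,-.032,.16],-90,1)
E
```

```text
white [ 0.6632 -0.0356  0.129 ]
amber [ 0.5438 -0.0164  0.102 ]
vial [ 0.4346 -0.0909  0.078 ]
small [0.4429 0.0348 0.009 ]
med [ 0.4217 -0.1899  0.009 ]
[-0.01, -0.21, 0.64] [0.02, -0.03, -0.06]
```

>>> play_rows --rows '[{"slide":[0.03,-0.2,0],"delta_rot":[0,0,0],"fingers":1},{"slide":[0,0,0.35],"delta_rot":[0,0,0],"fingers":1},{"slide":[0,0,0.35],"delta_rot":[0,0,0],"fingers":1},{"slide":[0,0,0.35],"delta_rot":[0,0,0],"fingers":1},{"slide":[0,0,0.18],"delta_rot":[0,0,0],"fingers":1},{"slide":[0,0,0],"delta_rot":[0,0,0],"fingers":1}]'

```text
time_s: 2.9
tcp_pos: [0.6605, -0.0324, 0.0704]
eef_rot: [179.7, -0.1, -89.8]
contact_force: [-0.2, 0.3, 0.4]
gripper_width: 0.0876
gripper_force: 0.0
```

>>> play_rows --rows '[{"slide":[0,0,0],"delta_rot":[0,0,0],"fingers":0.3},{"slide":[0,0,0],"delta_rot":[0,0,0],"fingers":0.3},{"slide":[0,0,0],"delta_rot":[0,0,0],"fingers":0.0},{"slide":[0,0,0],"delta_rot":[0,0,0],"fingers":0.0},{"slide":[0,0,0],"delta_rot":[0,0,0],"fingers":-0.2},{"slide":[0,0,0],"delta_rot":[0,0,0],"fingers":-0.2}]' --squeeze 20

```text
time_s: 3.65
tcp_pos: [0.6635, -0.032, 0.0744]
eef_rot: [-179.9, -0.0, -89.8]
contact_force: [0.7, -0.4, 6.0]
gripper_width: 0.059
gripper_force: 20.0
```

>>> play_rows --rows '[{"slide":[0,0,-0.1],"delta_rot":[0,0,0],"fingers":-0.2},{"slide":[0,0,-0.25],"delta_rot":[0,0,0],"fingers":-0.2},{"slide":[0,0,-0.25],"delta_rot":[0,0,0],"fingers":-0.2},{"slide":[0,0,-0.25],"delta_rot":[0,0,0],"fingers":-0.2},{"slide":[0,0,0],"delta_rot":[0,0,0],"fingers":-0.2}]'

```text
time_s: 4.28
tcp_pos: [0.6641, -0.032, 0.205]
eef_rot: [-179.7, 0.0, -89.8]
contact_force: [0.6, 0.1, -1.9]
gripper_width: 0.059
gripper_force: 20.0
```

```bash
python3 -c "
from h import *
wrist('w2')
plan([.460,-.397,.2],-90,10)"
```

```text
4.275 [ 0.6641 -0.032   0.205 ] [-1.7967e+02  4.0000e-02 -8.9780e+01] [[-0.0, -0.964, -0.264, 0.072], [1.0, -0.0, 0.0, -0.001], [-0.0, -0.264, 0.964, -0.187], [0.0, 0.0, 0.0, 1.0]]
[0.24, 0.14, 0.0] [-0.0, 0.0, 0.0]
[0.24, 0.14, 0.0] [-0.0, 0.0, 0.0]
[0.24, 0.14, 0.0] [-0.0, 0.0, 0.0]
[0.24, 0.14, 0.0] [-0.0, 0.0, 0.0]
[0.24, 0.14, 0.0] [-0.0, 0.0, 0.0]
[0.24, 0.14, 0.0] [-0.0, 0.0, 0.0]
[0.24, 0.14, 0.0] [-0.0, 0.0, 0.0]
[0.24, 0.14, 0.0] [-0.0, 0.0, 0.0]
[0.24, 0.14, 0.0] [-0.0, 0.0, 0.0]
[0.24, 0.14, 0.0] [-0.0, 0.0, 0.0]
```

View pics/w2.png

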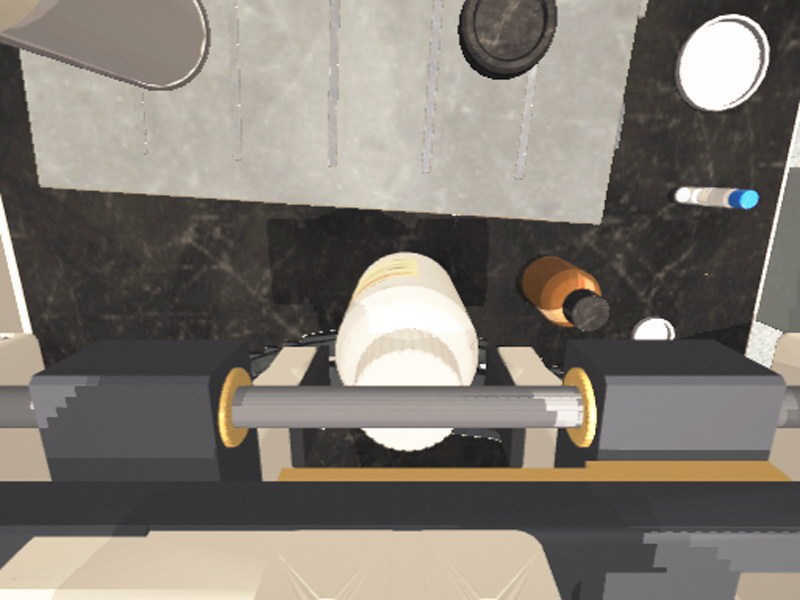

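The white bottle is held upright at about (405,380), and its neighbours haven't moved. Next I carry it across.

>>> play_rows --rows '[{"slide":[0.15,0.1,0],"delta_rot":[0,0,0],"fingers":-0.2},{"slide":[0.28,0.16,0],"delta_rot":[0,0,0],"fingers":-0.2},{"slide":[0.28,0.16,0],"delta_rot":[0,0,0],"fingers":-0.2},{"slide":[0.28,0.16,0],"delta_rot":[0,0,0],"fingers":-0.2},{"slide":[0.28,0.16,0],"delta_rot":[0,0,0],"fingers":-0.2},{"slide":[0.28,0.16,0],"delta_rot":[0,0,0],"fingers":-0.2},{"slide":[0.28,0.16,0],"delta_rot":[0,0,0],"fingers":-0.2},{"slide":[0.28,0.16,0],"delta_rot":[0,0,0],"fingers":-0.2}]'

```text
time_s: 5.32
tcp_pos: [0.4781, -0.3503, 0.1995]
eef_rot: [179.9, 0.1, -89.8]
contact_force: [1.2, -0.8, -1.9]
gripper_width: 0.0594
gripper_force: 20.0
```

>>> play_rows --rows '[{"slide":[0.2,0.09,0],"delta_rot":[0,0,0],"fingers":-0.2},{"slide":[0.12,0.05,0],"delta_rot":[0,0,0],"fingers":-0.2},{"slide":[0,0,0.1],"delta_rot":[0,0,0],"fingers":-0.2},{"slide":[0,0,0.1],"delta_rot":[0,0,0],"fingers":-0.2},{"slide":[0,0,0.1],"delta_rot":[0,0,0],"fingers":-0.2},{"slide":[0,0,0],"delta_rot":[0,0,0],"fingers":-0.2},{"slide":[0,0,0],"delta_rot":[0,0,0],"fingers":-0.2}]'

```text
time_s: 6.2
tcp_pos: [0.4604, -0.3971, 0.156]
eef_rot: [-180.0, -0.0, -89.7]
contact_force: [-0.5, -0.8, -0.8]
gripper_width: 0.059
gripper_force: 20.0
```

```bash
python3 - <<'E'
from h import *
import cv2
from plant import r
plan([.460,-.396,.0785],-90,1)
wrist('w3')
c=r.capture("scene");im=c["image"][90:260,250:420]
w=cv2.imread("pics/w3.png")
cv2.imwrite("pics/m3.png",np.hstack([cv2.resize(w,(440,330)),cv2.resize(im,(330,330),interpolation=cv2.INTER_CUBIC)]))
E
```

```text
[-0.01, 0.0, 0.52] [-0.0, -0.01, 0.06]
6.2 [ 0.4604 -0.3971  0.156 ] [-1.7999e+02 -2.0000e-02 -8.9740e+01] [[-0.0, -0.964, -0.264, 0.072], [1.0, -0.0, 0.0, -0.001], [-0.0, -0.264, 0.964, -0.187], [0.0, 0.0, 0.0, 1.0]]
```

View pics/m3.png

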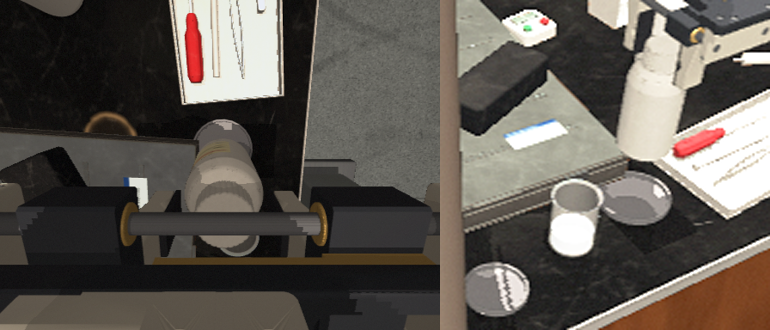

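The bottle hangs over the large saucer, whose rim shows evenly on both sides of it. The beaker is clear, so I lower it.

>>> play_rows --rows '[{"slide":[0,0,0.15],"delta_rot":[0,0,0],"fingers":-0.2},{"slide":[0,0,0.15],"delta_rot":[0,0,0],"fingers":-0.2},{"slide":[0,0,0.12],"delta_rot":[0,0,0],"fingers":-0.2},{"slide":[0,0,0.05],"delta_rot":[0,0,0],"fingers":-0.2},{"slide":[0,0,0.03],"delta_rot":[0,0,0],"fingers":-0.2},{"slide":[0,0,0],"delta_rot":[0,0,0],"fingers":-0.2},{"slide":[0,0,0],"delta_rot":[0,0,0],"fingers":-0.2}]'

```text
time_s: 7.18
tcp_pos: [0.4603, -0.3975, 0.0815]
eef_rot: [-179.9, -0.0, -89.8]
contact_force: [0.1, -0.5, -1.7]
gripper_width: 0.0593
gripper_force: 20.0
```

>>> play_rows --rows '[{"slide":[0,0,0.01],"delta_rot":[0,0,0],"fingers":-0.2},{"slide":[0,0,0.01],"delta_rot":[0,0,0],"fingers":-0.2},{"slide":[0,0,0],"delta_rot":[0,0,0],"fingers":-0.2}]'

```text
time_s: 7.55
tcp_pos: [0.4598, -0.3972, 0.0776]
eef_rot: [180.0, 0.0, -89.8]
contact_force: [0.2, -0.3, -2.0]
gripper_width: 0.0592
gripper_force: 20.0
```

>>> play_rows --rows '[{"slide":[0,0,0.01],"delta_rot":[0,0,0],"fingers":-0.2},{"slide":[0,0,0],"delta_rot":[0,0,0],"fingers":-0.2},{"slide":[0,0,0],"delta_rot":[0,0,0],"fingers":-0.2}]'

```text
time_s: 7.92
tcp_pos: [0.4602, -0.3977, 0.0774]
eef_rot: [-180.0, -0.1, -89.8]
contact_force: [-0.9, 0.3, 5.2]
gripper_width: 0.0593
gripper_force: 20.0
```

The bottle has made contact at the predicted height. Release and retreat.

>>> play_rows --rows '[{"slide":[0,0,0],"delta_rot":[0,0,0],"fingers":0.5},{"slide":[0,0,0],"delta_rot":[0,0,0],"fingers":0.7},{"slide":[0,0,0],"delta_rot":[0,0,0],"fingers":1},{"slide":[0,0,0],"delta_rot":[0,0,0],"fingers":1},{"slide":[0,0,-0.15],"delta_rot":[0,0,0],"fingers":1},{"slide":[0,0,-0.3],"delta_rot":[0,0,0],"fingers":1},{"slide":[0,0,-0.3],"delta_rot":[0,0,0],"fingers":1},{"slide":[0,0,-0.2],"delta_rot":[0,0,0],"fingers":1}]'

```text
time_s: 8.93
tcp_pos: [0.4604, -0.3976, 0.2213]
eef_rot: [-179.9, -0.1, -89.8]
contact_force: [-0.1, -0.3, -0.7]
gripper_width: 0.0874
gripper_force: 0.0
```

```bash
python3 - <<'E'
from h import *
import cv2
from plant import r
plan([.542,-.0155,.21],-90,8)
a=r.capture("scene")["image"][60:290,130:420]
w=r.capture("wrist")["image"]
cv2.imwrite("pics/m4.png",np.hstack([cv2.resize(a,(454,360),interpolation=cv2.INTER_CUBIC),cv2.resize(w,(340,360))]))
E
```

```text
[-0.32, -0.07, 0.01] [-0.0, -0.0, 0.01]
[-0.32, -0.07, 0.01] [-0.0, -0.0, 0.01]
[-0.32, -0.07, 0.01] [-0.0, -0.0, 0.01]
[-0.32, -0.07, 0.01] [-0.0, -0.0, 0.01]
[-0.32, -0.07, 0.01] [-0.0, -0.0, 0.01]
[-0.32, -0.07, 0.01] [-0.0, -0.0, 0.01]
[-0.32, -0.07, 0.01] [-0.0, -0.0, 0.01]
[-0.32, -0.07, 0.01] [-0.0, -0.0, 0.01]
```

View pics/m4.png

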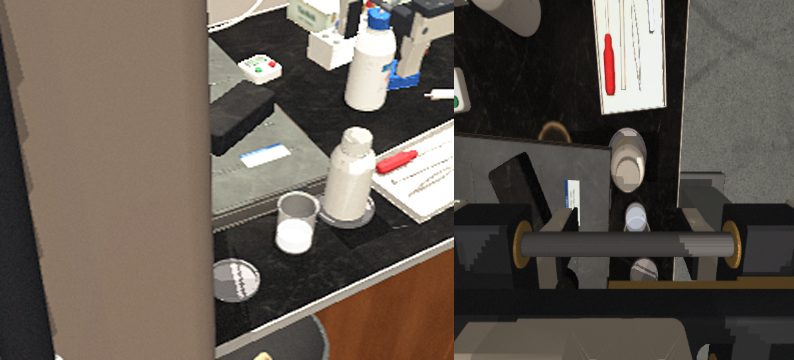

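The white bottle stands in the large saucer and the beaker hasn't moved. On to the amber bottle.

>>> play_rows --rows '[{"slide":[-0.32,-0.07,0],"delta_rot":[0,0,0],"fingers":1},{"slide":[-0.32,-0.07,0],"delta_rot":[0,0,0],"fingers":1},{"slide":[-0.32,-0.07,0],"delta_rot":[0,0,0],"fingers":1},{"slide":[-0.32,-0.07,0],"delta_rot":[0,0,0],"fingers":1},{"slide":[-0.32,-0.07,0],"delta_rot":[0,0,0],"fingers":1},{"slide":[-0.32,-0.07,0],"delta_rot":[0,0,0],"fingers":1},{"slide":[-0.32,-0.07,0],"delta_rot":[0,0,0],"fingers":1},{"slide":[-0.31,-0.06,0],"delta_rot":[0,0,0],"fingers":1}]'

```text
time_s: 10.02
tcp_pos: [0.5409, -0.0128, 0.2182]
eef_rot: [180.0, -0.0, -89.8]
contact_force: [-0.3, -0.6, -0.2]
gripper_width: 0.0879
gripper_force: 0.0
```

>>> play_rows --rows '[{"slide":[0,0,0.1],"delta_rot":[0,0,0],"fingers":1},{"slide":[0,0,0.2],"delta_rot":[0,0,0],"fingers":1},{"slide":[0,0,0.2],"delta_rot":[0,0,0],"fingers":1},{"slide":[0,0,0],"delta_rot":[0,0,0],"fingers":1}]'

```text
time_s: 10.52
tcp_pos: [0.5387, -0.0155, 0.141]
eef_rot: [179.7, -0.1, -89.8]
contact_force: [0.2, -0.1, 0.5]
gripper_width: 0.0877
gripper_force: 0.0
```

```bash
python3 - <<'E'
from h import *
plan([.542,-.0155,.051],-90,1)
E
```

```text
[-0.0, -0.03, 0.6] [0.07, -0.02, 0.03]
```

>>> play_rows --rows '[{"slide":[0,-0.01,0.2],"delta_rot":[0,0,0],"fingers":1},{"slide":[0,0,0.2],"delta_rot":[0,0,0],"fingers":1},{"slide":[0,0,0.18],"delta_rot":[0,0,0],"fingers":1},{"slide":[0,0,0],"delta_rot":[0,0,0],"fingers":1},{"slide":[0,0,0],"delta_rot":[0,0,0],"fingers":0.2},{"slide":[0,0,0],"delta_rot":[0,0,0],"fingers":0.2},{"slide":[0,0,0],"delta_rot":[0,0,0],"fingers":0},{"slide":[0,0,0],"delta_rot":[0,0,0],"fingers":-0.4}]' --squeeze 15

```text
time_s: 11.52
tcp_pos: [0.5428, -0.0144, 0.0573]
eef_rot: [-180.0, 0.0, -89.8]
contact_force: [-0.7, 0.5, -0.4]
gripper_width: 0.0531
gripper_force: 0.0
```

>>> play_rows --rows '[{"slide":[0,0,0],"delta_rot":[0,0,0],"fingers":-0.4},{"slide":[0,0,0],"delta_rot":[0,0,0],"fingers":-0.4}]'

```text
time_s: 11.78
tcp_pos: [0.5425, -0.0146, 0.0575]
eef_rot: [-180.0, -0.0, -89.8]
contact_force: [-3.7, -1.0, 7.6]
gripper_width: 0.0365
gripper_force: 15.3
```

The opening is 36.5 mm, not 46, so I'm checking before lifting.

```bash
python3 - <<'E'
from h import *
import cv2
from plant import r
print(r.get_state()["gripper_width"])
a=r.capture("scene")["image"][120:260,80:260]
w=r.capture("wrist")["image"][150:350,150:400]
cv2.imwrite("pics/m5.png",np.hstack([cv2.resize(a,(400,311),interpolation=cv2.INTER_CUBIC),cv2.resize(w,(389,311))]))
E
```

```text
0.036469269008758985
```

View pics/m5.png

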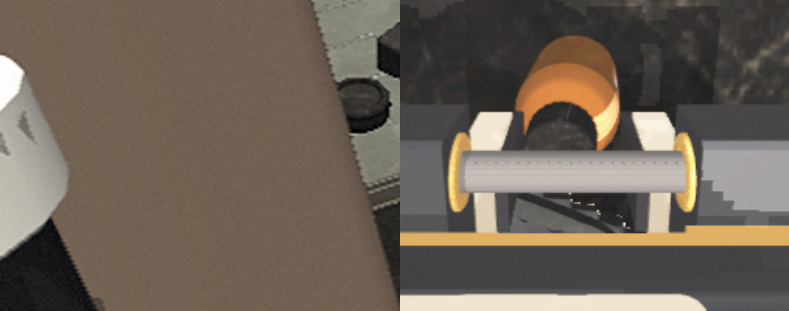

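The bottle looks pinched off-centre and leaning slightly. I'll open gently, rise and look again.

>>> play_rows --rows '[{"slide":[0,0,0],"delta_rot":[0,0,0],"fingers":-0.1},{"slide":[0,0,0],"delta_rot":[0,0,0],"fingers":0.0},{"slide":[0,0,0],"delta_rot":[0,0,0],"fingers":0.1},{"slide":[0,0,0],"delta_rot":[0,0,0],"fingers":0.3},{"slide":[0,0,0],"delta_rot":[0,0,0],"fingers":1},{"slide":[0,0,0],"delta_rot":[0,0,0],"fingers":1},{"slide":[0,0,-0.1],"delta_rot":[0,0,0],"fingers":1}]'

```text
time_s: 12.75
tcp_pos: [0.541, -0.0148, 0.0708]
eef_rot: [179.8, -0.0, -89.8]
contact_force: [0.7, -0.3, -1.0]
gripper_width: 0.0815
gripper_force: 0.0
```

>>> play_rows --rows '[{"slide":[0,0,-0.3],"delta_rot":[0,0,0],"fingers":1},{"slide":[0,0,-0.3],"delta_rot":[0,0,0],"fingers":1},{"slide":[0,0,-0.2],"delta_rot":[0,0,0],"fingers":1},{"slide":[0,0,0],"delta_rot":[0,0,0],"fingers":1}]'

```text
time_s: 13.25
tcp_pos: [0.544, -0.0142, 0.1954]
eef_rot: [-179.7, 0.1, -89.8]
contact_force: [-0.8, -0.8, 0.2]
gripper_width: 0.0874
gripper_force: 0.0
```

```bash
python3 -c "
from h import *
wrist('w6')"
```

```text
13.25 [ 0.544  -0.0142  0.1954] [-1.7969e+02  7.0000e-02 -8.9780e+01] [[-0.0, -0.964, -0.264, 0.072], [1.0, -0.0, 0.0, -0.001], [-0.0, -0.264, 0.964, -0.187], [0.0, 0.0, 0.0, 1.0]]
```

View pics/w6.png

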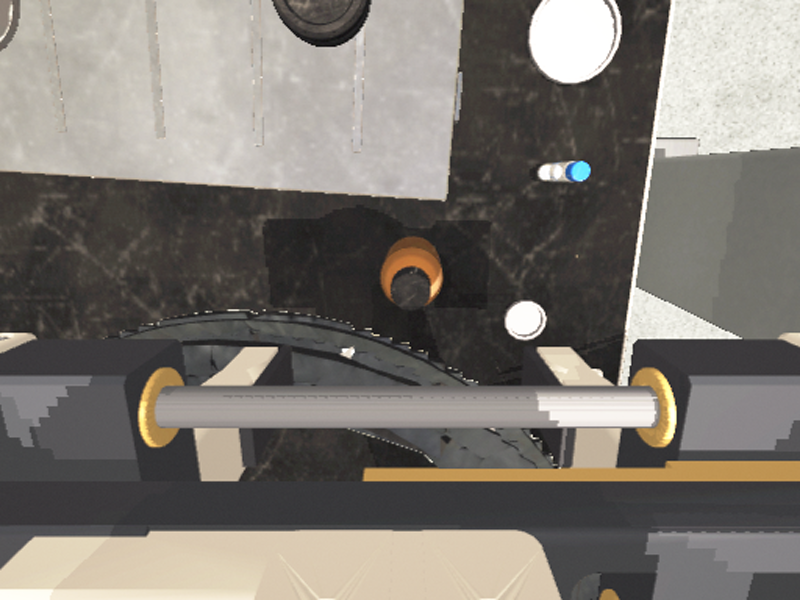

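The amber bottle is upright, with its cap at (411,288). The previous grip landed on its rounded shoulder, so the next one has to go lower.

```bash
python3 - <<'E'
import pickle
from h import *
c=pickle.load(open("w6.pkl","rb"))
for k,z,p in(("amber",.102,(411,288)),("vial",.078,(579,171)),("small",.009,(525,320)),("med",.009,(575,36))): print(k,ray(c,p,z).round(4))
plan([.542,-.0155,.043],-90,1)
E
```

```text
amber [ 0.5426 -0.0166  0.102 ]
vial [ 0.4333 -0.0899  0.078 ]
small [0.4422 0.0347 0.009 ]
med [ 0.4214 -0.1872  0.009 ]
[0.01, 0.01, 1.0] [-0.03, 0.01, 0.04]
```

>>> play_rows --rows '[{"slide":[0.01,0,0.2],"delta_rot":[0,0,0],"fingers":1},{"slide":[0,0,0.3],"delta_rot":[0,0,0],"fingers":1},{"slide":[0,0,0.3],"delta_rot":[0,0,0],"fingers":1},{"slide":[0,0,0.18],"delta_rot":[0,0,0],"fingers":1},{"slide":[0,0,0],"delta_rot":[0,0,0],"fingers":1},{"slide":[0,0,0],"delta_rot":[0,0,0],"fingers":1}]'

```text
time_s: 14.05
tcp_pos: [0.543, -0.0159, 0.0455]
eef_rot: [-180.0, -0.0, -89.8]
contact_force: [1.0, 0.3, -0.6]
gripper_width: 0.0877
gripper_force: 0.0
```

>>> play_rows --rows '[{"slide":[0,0,0.02],"delta_rot":[0,0,0],"fingers":0.3},{"slide":[0,0,0],"delta_rot":[0,0,0],"fingers":0.2},{"slide":[0,0,0],"delta_rot":[0,0,0],"fingers":0.1},{"slide":[0,0,0],"delta_rot":[0,0,0],"fingers":0},{"slide":[0,0,0],"delta_rot":[0,0,0],"fingers":-0.4},{"slide":[0,0,0],"delta_rot":[0,0,0],"fingers":-0.4},{"slide":[0,0,0],"delta_rot":[0,0,0],"fingers":-0.4}]' --squeeze 18

```text
time_s: 14.92
tcp_pos: [0.5424, -0.016, 0.0418]
eef_rot: [180.0, -0.0, -89.8]
contact_force: [-1.1, -0.6, 3.1]
gripper_width: 0.0454
gripper_force: 18.0
```

>>> play_rows --rows '[{"slide":[0,0,-0.1],"delta_rot":[0,0,0],"fingers":-0.4},{"slide":[0,0,-0.25],"delta_rot":[0,0,0],"fingers":-0.4},{"slide":[0,0,-0.25],"delta_rot":[0,0,0],"fingers":-0.4},{"slide":[0,0,-0.2],"delta_rot":[0,0,0],"fingers":-0.4},{"slide":[0,0,0],"delta_rot":[0,0,0],"fingers":-0.4}]'

```text
time_s: 15.55
tcp_pos: [0.5443, -0.0156, 0.1653]
eef_rot: [-179.7, 0.1, -89.8]
contact_force: [-0.3, 0.3, -1.1]
gripper_width: 0.0457
gripper_force: 18.0
```

>>> play_rows --rows '[{"slide":[0.14,0.1,0],"delta_rot":[0,0,0],"fingers":-0.4},{"slide":[0.22,0.16,0],"delta_rot":[0,0,0],"fingers":-0.4},{"slide":[0.22,0.16,0],"delta_rot":[0,0,0],"fingers":-0.4},{"slide":[0.22,0.16,0],"delta_rot":[0,0,0],"fingers":-0.4},{"slide":[0.22,0.15,0],"delta_rot":[0,0,0],"fingers":-0.4},{"slide":[0.13,0.08,0],"delta_rot":[0,0,0],"fingers":-0.4},{"slide":[0,0,0],"delta_rot":[0,0,0],"fingers":-0.4},{"slide":[0,0,0],"delta_rot":[0,0,0],"fingers":-0.4}]'

```text
time_s: 16.55
tcp_pos: [0.4211, -0.189, 0.1614]
eef_rot: [180.0, 0.0, -89.8]
contact_force: [-0.4, 0.3, -0.7]
gripper_width: 0.0456
gripper_force: 18.0
```

```bash
python3 - <<'E'
from h import *
plan([.4205,-.188,.0455],-90,1)
E
```

```text
[-0.01, 0.0, 0.77] [0.01, 0.0, 0.04]
```

>>> play_rows --rows '[{"slide":[0,0,0.2],"delta_rot":[0,0,0],"fingers":-0.4},{"slide":[0,0,0.2],"delta_rot":[0,0,0],"fingers":-0.4},{"slide":[0,0,0.18],"delta_rot":[0,0,0],"fingers":-0.4},{"slide":[0,0,0.1],"delta_rot":[0,0,0],"fingers":-0.4},{"slide":[0,0,0.05],"delta_rot":[0,0,0],"fingers":-0.4},{"slide":[0,0,0],"delta_rot":[0,0,0],"fingers":-0.4},{"slide":[0,0,0],"delta_rot":[0,0,0],"fingers":-0.4}]'

```text
time_s: 17.42
tcp_pos: [0.4222, -0.1888, 0.0528]
eef_rot: [-179.9, -0.0, -89.8]
contact_force: [-0.6, 1.2, 0.1]
gripper_width: 0.0457
gripper_force: 18.0
```

>>> play_rows --rows '[{"slide":[0,0,0.01],"delta_rot":[0,0,0],"fingers":-0.4},{"slide":[0,0,0.01],"delta_rot":[0,0,0],"fingers":-0.4},{"slide":[0,0,0],"delta_rot":[0,0,0],"fingers":-0.4},{"slide":[0,0,0],"delta_rot":[0,0,0],"fingers":-0.4}]'

```text
time_s: 17.92
tcp_pos: [0.4217, -0.1889, 0.0493]
eef_rot: [-180.0, -0.0, -89.8]
contact_force: [-0.1, 0.2, -2.2]
gripper_width: 0.0454
gripper_force: 18.0
```

>>> play_rows --rows '[{"slide":[0,0,0.01],"delta_rot":[0,0,0],"fingers":-0.4},{"slide":[0,0,0.01],"delta_rot":[0,0,0],"fingers":-0.4},{"slide":[0,0,0],"delta_rot":[0,0,0],"fingers":-0.4},{"slide":[0,0,0],"delta_rot":[0,0,0],"fingers":-0.4}]'

```text
time_s: 18.42
tcp_pos: [0.4216, -0.1889, 0.0462]
eef_rot: [180.0, -0.0, -89.8]
contact_force: [-0.0, -0.4, -1.1]
gripper_width: 0.0448
gripper_force: 18.0
```

>>> play_rows --rows '[{"slide":[0,0,0.01],"delta_rot":[0,0,0],"fingers":-0.4},{"slide":[0,0,0],"delta_rot":[0,0,0],"fingers":-0.4},{"slide":[0,0,0],"delta_rot":[0,0,0],"fingers":-0.4}]'

```text
time_s: 18.8
tcp_pos: [0.4218, -0.1889, 0.0449]
eef_rot: [-180.0, -0.0, -89.8]
contact_force: [-0.2, -0.1, 1.1]
gripper_width: 0.0454
gripper_force: 18.0
```

>>> play_rows --rows '[{"slide":[0,0,0.005],"delta_rot":[0,0,0],"fingers":-0.4},{"slide":[0,0,0],"delta_rot":[0,0,0],"fingers":-0.4},{"slide":[0,0,0],"delta_rot":[0,0,0],"fingers":0.1},{"slide":[0,0,0],"delta_rot":[0,0,0],"fingers":0.3},{"slide":[0,0,0],"delta_rot":[0,0,0],"fingers":0.7},{"slide":[0,0,0],"delta_rot":[0,0,0],"fingers":0.7},{"slide":[0,0,-0.15],"delta_rot":[0,0,0],"fingers":0.7},{"slide":[0,0,-0.25],"delta_rot":[0,0,0],"fingers":0.7}]'

```text
time_s: 19.8
tcp_pos: [0.4205, -0.1888, 0.1036]
eef_rot: [179.8, 0.0, -89.8]
contact_force: [1.3, -0.3, 0.4]
gripper_width: 0.0746
gripper_force: 0.0
```

>>> play_rows --rows '[{"slide":[0,0,-0.3],"delta_rot":[0,0,0],"fingers":0.5},{"slide":[0,0,-0.1],"delta_rot":[0,0,0],"fingers":0},{"slide":[-0.3,0,0],"delta_rot":[0,0,0],"fingers":0},{"slide":[-0.3,-0.08,0],"delta_rot":[0,0,0],"fingers":0},{"slide":[0,0,0],"delta_rot":[0,0,0],"fingers":0}]'

```text
time_s: 20.42
tcp_pos: [0.4337, -0.0967, 0.1637]
eef_rot: [-180.0, 0.0, -89.6]
contact_force: [0.0, -0.9, 0.1]
gripper_width: 0.0437
gripper_force: 0.0
```

```bash
python3 - <<'E'
from h import *
import cv2
from plant import r
wrist('w7')
a=r.capture("scene")["image"][150:290,130:330]
w=cv2.imread("pics/w7.png")
cv2.imwrite("pics/m7.png",np.hstack([cv2.resize(a,(330,231),interpolation=cv2.INTER_CUBIC),w[20:482,:][::2,::2]]))
E
```

```text
20.425 [ 0.4337 -0.0967  0.1637] [-1.800e+02  2.000e-02 -8.961e+01] [[-0.0, -0.964, -0.264, 0.072], [1.0, -0.0, 0.0, -0.001], [-0.0, -0.264, 0.964, -0.187], [0.0, 0.0, 0.0, 1.0]]
```

View pics/m7.png

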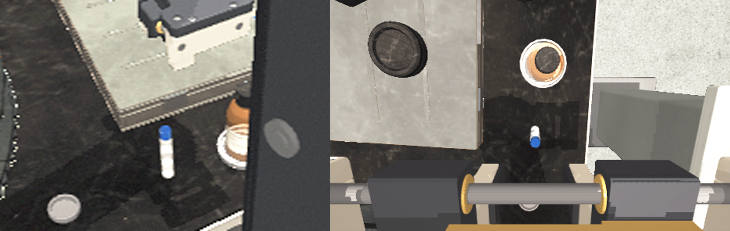

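The amber bottle stands in the medium saucer, with its cap at wrist pixel (430,140). The vial is upright, with its cap at wrist pixel (410,304).

```bash
python3 - <<'E'
import pickle
from h import *
c=pickle.load(open("w7.pkl","rb"))
print(ray(c,(410,304),.078).round(4))
plan([.4335,-.0905,.03],-90,1)
E
```

```text
[ 0.4324 -0.0907  0.078 ]
[-0.05, -0.0, 0.89] [0.01, -0.0, 0.06]
```

>>> play_rows --rows '[{"slide":[-0.04,0,0],"delta_rot":[0,0,0],"fingers":0},{"slide":[0,0,0.2],"delta_rot":[0,0,0],"fingers":0},{"slide":[0,0,0.25],"delta_rot":[0,0,0],"fingers":0},{"slide":[0,0,0.25],"delta_rot":[0,0,0],"fingers":0},{"slide":[0,0,0.18],"delta_rot":[0,0,0],"fingers":0},{"slide":[0,0,0],"delta_rot":[0,0,0],"fingers":0},{"slide":[0,0,0],"delta_rot":[0,0,0],"fingers":0}]'

```text
time_s: 21.4
tcp_pos: [0.4339, -0.0931, 0.0328]
eef_rot: [-180.0, -0.0, -89.8]
contact_force: [0.3, -0.5, -0.8]
gripper_width: 0.044
gripper_force: 0.0
```

>>> play_rows --rows '[{"slide":[0,0,0],"delta_rot":[0,0,0],"fingers":-0.3},{"slide":[0,0,0],"delta_rot":[0,0,0],"fingers":-0.5},{"slide":[0,0,0],"delta_rot":[0,0,0],"fingers":-0.6},{"slide":[0,0,0],"delta_rot":[0,0,0],"fingers":-0.65},{"slide":[0,0,0],"delta_rot":[0,0,0],"fingers":-0.7},{"slide":[0,0,0],"delta_rot":[0,0,0],"fingers":-0.8},{"slide":[0,0,0],"delta_rot":[0,0,0],"fingers":-0.9},{"slide":[0,0,0],"delta_rot":[0,0,0],"fingers":-0.9}]' --squeeze 8

```text
time_s: 22.4
tcp_pos: [0.4333, -0.0928, 0.032]
eef_rot: [180.0, -0.0, -89.8]
contact_force: [0.2, 0.1, 1.4]
gripper_width: 0.0133
gripper_force: 8.0
```

>>> play_rows --rows '[{"slide":[0,0,-0.1],"delta_rot":[0,0,0],"fingers":-0.9},{"slide":[0,0,-0.2],"delta_rot":[0,0,0],"fingers":-0.9},{"slide":[0,0,-0.1],"delta_rot":[0,0,0],"fingers":-0.9},{"slide":[-0.14,0,0],"delta_rot":[0,0,0],"fingers":-0.9},{"slide":[-0.2,-0.02,0],"delta_rot":[0,0,0],"fingers":-0.9},{"slide":[-0.2,-0.02,0],"delta_rot":[0,0,0],"fingers":-0.9},{"slide":[-0.2,-0.02,0],"delta_rot":[0,0,0],"fingers":-0.9},{"slide":[-0.1,0,0],"delta_rot":[0,0,0],"fingers":-0.9}]'

```text
time_s: 23.4
tcp_pos: [0.4419, 0.0344, 0.0919]
eef_rot: [-180.0, 0.0, -89.7]
contact_force: [0.2, -1.1, -0.1]
gripper_width: 0.0134
gripper_force: 8.0
```

>>> play_rows --rows '[{"slide":[0,0,0],"delta_rot":[0,0,0],"fingers":-0.9},{"slide":[0,0,0],"delta_rot":[0,0,0],"fingers":-0.9}]'

```text
time_s: 23.65
tcp_pos: [0.4415, 0.0327, 0.0919]
eef_rot: [180.0, -0.0, -89.8]
contact_force: [-0.3, 0.0, -0.4]
gripper_width: 0.0136
gripper_force: 8.0
```

```bash
python3 - <<'E'
from h import *
import cv2
from plant import r
plan([.4415,.0325,.0355],-90,1)
wrist('w8')
a=r.capture("scene")["image"][150:350,80:320]
w=cv2.imread("pics/w8.png")[100:600,200:600]
cv2.imwrite("pics/m8.png",np.hstack([cv2.resize(a,(440,367),interpolation=cv2.INTER_CUBIC),cv2.resize(w,(294,367))]))
E
```

```text
[0.0, 0.0, 0.38] [0.01, -0.0, 0.04]
23.65 [0.4415 0.0327 0.0919] [ 1.7997e+02 -1.0000e-02 -8.9800e+01] [[-0.0, -0.964, -0.264, 0.072], [1.0, -0.0, 0.0, -0.001], [-0.0, -0.264, 0.964, -0.187], [0.0, 0.0, 0.0, 1.0]]
```

View pics/m8.png

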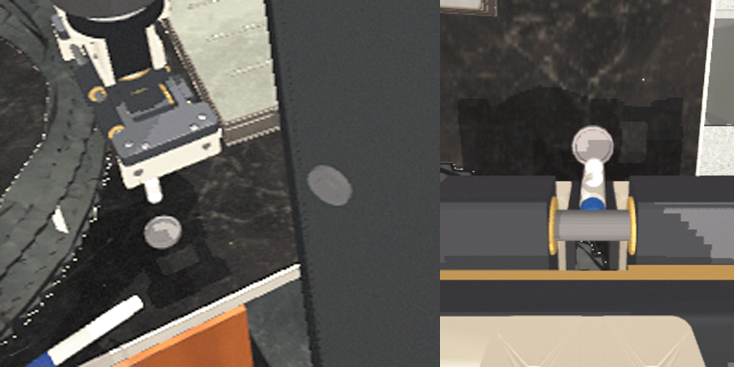

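The vial hangs upright over the small saucer (centre near wrist pixel (407,296)). I lower it to about 4 mm above the floor.

```bash
python3 - <<'E'
import pickle
from h import *
print(ray(pickle.load(open("w8.pkl","rb")),(407,297),.009).round(4))
E
```

```text
[0.4422 0.0334 0.009 ]
```

>>> play_rows --rows '[{"slide":[0,0,0.1],"delta_rot":[0,0,0],"fingers":-0.9},{"slide":[0,0,0.1],"delta_rot":[0,0,0],"fingers":-0.9},{"slide":[0,0,0.08],"delta_rot":[0,0,0],"fingers":-0.9},{"slide":[0,0,0.05],"delta_rot":[0,0,0],"fingers":-0.9},{"slide":[0,0,0],"delta_rot":[0,0,0],"fingers":-0.9},{"slide":[0,0,0],"delta_rot":[0,0,0],"fingers":-0.9}]'

```text
time_s: 24.5
tcp_pos: [0.4422, 0.0333, 0.0428]
eef_rot: [-180.0, 0.0, -89.8]
contact_force: [-0.1, -0.6, -0.2]
gripper_width: 0.0135
gripper_force: 8.0
```

Centred to within about 2 mm. Final small steps down.

>>> play_rows --rows '[{"slide":[0,0,0.02],"delta_rot":[0,0,0],"fingers":-0.9},{"slide":[0,0,0.015],"delta_rot":[0,0,0],"fingers":-0.9},{"slide":[0,0,0],"delta_rot":[0,0,0],"fingers":-0.9},{"slide":[0,0,0],"delta_rot":[0,0,0],"fingers":-0.9}]'

```text
time_s: 25.0
tcp_pos: [0.4419, 0.0332, 0.0373]
eef_rot: [-180.0, -0.0, -89.8]
contact_force: [-0.3, 0.1, -0.3]
gripper_width: 0.0132
gripper_force: 8.0
```

>>> play_rows --rows '[{"slide":[0,0,0.01],"delta_rot":[0,0,0],"fingers":-0.9},{"slide":[0,0,0],"delta_rot":[0,0,0],"fingers":-0.9},{"slide":[0,0,0],"delta_rot":[0,0,0],"fingers":-0.9}]'

```text
time_s: 25.38
tcp_pos: [0.4418, 0.0332, 0.0358]
eef_rot: [180.0, -0.0, -89.8]
contact_force: [1.0, -0.1, 0.0]
gripper_width: 0.0135
gripper_force: 8.0
```

>>> play_rows --rows '[{"slide":[0,0,0.007],"delta_rot":[0,0,0],"fingers":-0.9},{"slide":[0,0,0],"delta_rot":[0,0,0],"fingers":-0.9},{"slide":[0,0,0],"delta_rot":[0,0,0],"fingers":-0.9}]'

```text
time_s: 25.75
tcp_pos: [0.4421, 0.0333, 0.035]
eef_rot: [-180.0, 0.0, -89.8]
contact_force: [-0.5, -0.1, 4.1]
gripper_width: 0.0133
gripper_force: 8.0
```

Contact (4 N). Release slowly and rise.

>>> play_rows --rows '[{"slide":[0,0,0],"delta_rot":[0,0,0],"fingers":-0.6},{"slide":[0,0,0],"delta_rot":[0,0,0],"fingers":-0.4},{"slide":[0,0,0],"delta_rot":[0,0,0],"fingers":0},{"slide":[0,0,0],"delta_rot":[0,0,0],"fingers":0},{"slide":[0,0,-0.1],"delta_rot":[0,0,0],"fingers":0},{"slide":[0,0,-0.25],"delta_rot":[0,0,0],"fingers":0},{"slide":[0,0,-0.3],"delta_rot":[0,0,0],"fingers":0},{"slide":[0,0,-0.3],"delta_rot":[0,0,0],"fingers":0}]'

```text
time_s: 26.75
tcp_pos: [0.4415, 0.033, 0.1786]
eef_rot: [180.0, -0.0, -89.8]
contact_force: [1.5, 0.8, -0.5]
gripper_width: 0.0437
gripper_force: 0.0
```

>>> play_rows --rows '[{"slide":[-0.3,0,-0.1],"delta_rot":[0,0,0],"fingers":0},{"slide":[-0.3,0,0],"delta_rot":[0,0,0],"fingers":0},{"slide":[-0.3,0,0],"delta_rot":[0,0,0],"fingers":0},{"slide":[-0.3,0,0],"delta_rot":[0,0,0],"fingers":0},{"slide":[-0.3,0,0],"delta_rot":[0,0,0],"fingers":0},{"slide":[0,0,0],"delta_rot":[0,0,0],"fingers":0}]'

```text
time_s: 27.5
tcp_pos: [0.4409, 0.2606, 0.1917]
eef_rot: [180.0, -0.0, -89.6]
contact_force: [-0.5, -0.3, 0.4]
gripper_width: 0.0437
gripper_force: 0.0
```

```bash
python3 - <<'E'
import cv2,numpy as np
from plant import r
a=r.capture("scene")["image"][100:340,80:400];b=r.capture("top")["image"][150:290,120:400]
cv2.imwrite("pics/f.png",np.vstack([cv2.resize(a,(440,330),interpolation=cv2.INTER_CUBIC),cv2.resize(b,(440,220),interpolation=cv2.INTER_CUBIC)]))
E
```

```text
(no output)
```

View pics/f.png

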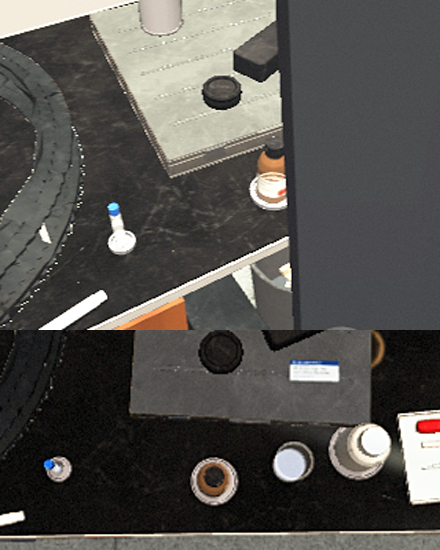

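The white and amber bottles look right. The vial may be leaning: its cap is left of its base in both views. Checking with a closer view.

```bash
python3 - <<'E'
import cv2,numpy as np
from plant import r
from h import *
o=[]
for n,(x,y) in(("top",(157,238)),("scene",(165,265))):
    c=r.capture(n)
    def pr(X): 
        p=np.array(c["R"])@X+np.array(c["t"]); return (c["fx"]*p[0]/p[2]+c["cx"],c["fy"]*p[1]/p[2]+c["cy"])
    x0,y0=x-25,y-30
    im=cv2.resize(c["image"][y0:y0+50,x0:x0+50],(390,390),interpolation=cv2.INTER_CUBIC)
    for z,col in((.003,(0,255,0)),(.081,(0,0,255))):
        u,v=pr(np.array([.442,.035,z])); cv2.circle(im,(int((u-x0+.5)*7.8),int((v-y0+.5)*7.8)),4,col,1); 
    o.append(im)
cv2.imwrite("pics/v.png",np.hstack(o))
E
```

```text
(no output)
```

View pics/v.png

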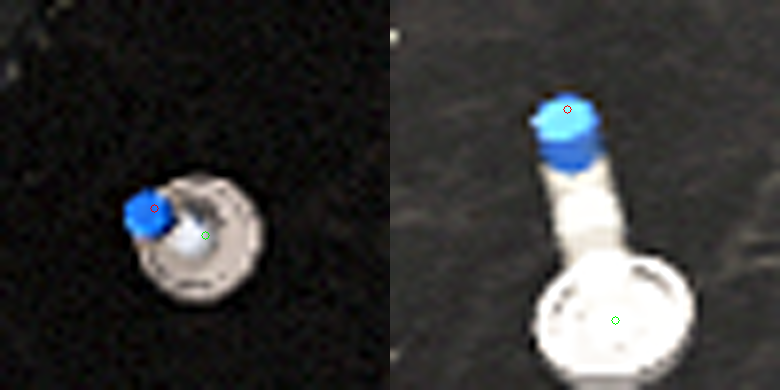

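The cap sits where an upright vial projects, in both views (within 1 px). So the vial is upright and the lean was only perspective. Handing in.

```bash
python3 -c "
from plant import r
print(r.close_job())"
```

```text
the job is handed in; nothing more can be done
None
```

I placed the white bottle, amber bottle and vial upright in the large, medium and small saucers, left the beaker where it was, and handed the job in after about 28 s; the hand-in call returned no verdict. My first grip on the amber bottle landed on its rounded shoulder, so I released and re-gripped it lower before lifting.

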